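# Build the compression-test stack on its fixture

### The arm

A 6-joint arm with a two-finger parallel gripper is mounted at the origin on the work surface. World frame = base frame: x ahead of the robot, y to its left, z up, the work surface at z = 0. Lengths are in m, angles in rad, forces in N, time in s.
With the tool pointing down it reaches from about 0.325 to 0.75 m from the base axis. Payload 7.6 kg.
Tool frame: the origin (TCP) lies midway between the tips of the shut fingers; the grasp point (between the pads) lies 19 mm behind it; x points along the fingers, y is the direction in which the jaws open and shut, and the axes are right-handed (so a half turn about x gives the same grasp; the last joint's range is limited). The gripper opens to 85 mm and grips with 20 to 120 N. Pads are 22 mm wide; open, the fingers measure 114 mm over their backs; the gripper's body (76 mm by 85 mm) begins 54 mm behind the grasp point. The pads swing forward as they close: fully open they stand 13 mm farther back than shut.
Start: joints at [1.253, 0.052, 1.401, -0, 1.689, -0.07], TCP at [0.129, 0.509, 0.231] pointing down, gripper open.
Joint ranges: [-2.9, 2.9], [-0.91, 2.17], [0.12, 2.37], [-1.06, 4.2], [0.26, 2.73], [-2.93, 2.93]. Speed limits (rad/s): [2.57, 2.57, 3.01, 3.14, 3.14, 3.14].

### API

Orientations are given as a unit quaternion [x, y, z, w].
In Python, from plant import sense, viewer, r gives the robot as it stands.
- The arm moves only by the tool send_rows, never from a script. Its argument "deltas" is a list that holds one entry, the list of rows, each a list of 7 numbers: the shift along the tool's x, y, z in mm, then the turn, a rotation vector about the tool's x, y, z in rad, then the opening in per cent of the stroke, from 0 (shut) to 100 (fully open). In form: [[[dx, dy, dz, rx, ry, rz, claw], ...]]. A call has 1 to 10 rows; each row is the pose to reach, as a shift and turn from the pose commanded when the call began, along the tool's axes at that moment; what a row does not reach only later rows make up. A row lasts 1/10 s, in which the tool goes at most 50 mm and 8.59 degrees, less where a joint would pass 70% of its speed; a pose out of reach is approached as far as the arm can. A call with a gripper value outside its range is refused whole. The fingers move at their own pace and stop on an object; "squeeze" is the grip in N (left out, the last holds). Time passes only in rows, so rows that repeat a pose let the fingers close. It gives the time, the measured TCP pose, the force and the opening at its end, in the units of the state.
- sense(): the state, without advancing time (a new reading comes with each control period).
- viewer.capture(name): name is "scene" or "side" or "wrist"; returns a dict with "frame" (420x560x3 uint8, red, green, blue), "camera_matrix" (3x3 intrinsics, pixels), "k1" (the pictures are not rectified: a ray, as slopes to the right and down, at radius r is drawn at 1 + k1 r^2 times it, then the intrinsics apply), "cam_to_world" (4x4, takes a point from camera to world coordinates); the wrist camera has in their place "tool_from_camera" (4x4, takes a point from camera to tool coordinates, whose origin is the TCP and whose axes are the tool frame's). Camera axes: x right, y down, z forward; pixel columns grow to the right and rows downward; lengths in m; the calibration is good to about 2 mm. A picture is of the moment at which its call begins: read the wrist's pose just before it. There is no depth.
- r.hand_in(): hands the job in, once; it reports no verdict.
The state is a dict: "t": time; "joint_pos": joint angles; "qd": joint speeds; "joint_efforts": joint torques, N m; "position": TCP position; "tool_rot": TCP orientation; "force": force on the tool from outside, world axes, zero at the start; "moment": the same for the moment, N m; "opening": finger opening in m.
Only numpy, scipy, OpenCV 4.12 (cv2) and the standard library are available. Lean on these libraries where they do the work, as an engineer would, in place of code of your own. Each camera call takes 0.05 s, during which the arm holds its last target. There are 200 camera calls.

### The job

Build the compression-test stack on the blue fixture's round seat, one piece at a time from the bottom up: the square steel plate, then the rubber ring, the round steel disc, the square rubber block, and last the knobbed steel cap, knob upwards. Lay every piece flat and centred on the seat, set each down gently rather than dropping it, and leave the stack standing by itself. Leave the blue bin, the knife and the pliers where they are.

Things in the scene. Friction and masses are not known exactly. Their poses are not given: they have to be found in the camera images.
- fixture: Test fixture, fixed for the run: blue round flange, 100 mm across, 14 mm thick, four bolt heads 5 mm high on it, and a round bare-metal seat 80 mm across whose flat top is 30 mm above the origin. Origin: centre of the underside, z up. It and the pieces lie on a flat red mat, 2 mm thick, in places that change each run, centres 130 mm or more apart.
- plate: Square steel plate, 60 x 60 mm, 16 mm thick, about 0.44 kg, lying flat. x and y axes square to its sides. Origin: centre of its underside, z up while it lies as at the start (upright).
- ring: Black hard-rubber ring lying flat, outside diameter 50 mm, hole 24 mm, 22 mm tall, about 50 g; firm, does not give when gripped. Origin: centre of its underside, z up while it lies as at the start (upright).
- disc: Plain round steel disc (no hole, no knob), diameter 56 mm, 14 mm thick, about 0.27 kg, lying flat. Origin: centre of its underside, z up while it lies as at the start (upright).
- block: Black hard-rubber square block, 42 x 42 mm, 20 mm tall, about 50 g; firm. x and y axes square to its sides. Origin: centre of its underside, z up while it lies as at the start (upright).
- cap: Steel loading cap: round foot 48 mm across and 12 mm thick, with a round upright knob on its centre, 20 mm across, from 12 to 36 mm above the underside; about 0.22 kg, standing knob up. Origin: centre of its underside, z up while it lies as at the start (upright).
- bin: Bystander: open blue plastic bin, 150 x 220 mm, 90 mm high, empty, at the robot's left. Origin: centre of its underside, z up while it lies as at the start (upright).
- knife: Bystander: yellow utility knife, about 140 mm long, 24 mm wide, 18 mm high, lying flat at the robot's right. Origin on its underside near mid-length, x along it towards the tip.
- pliers: Bystander: pliers with black grips, about 165 mm long, 66 mm across the grips, 16 mm high, lying flat beyond the pieces. Origin on its underside near the pivot, x towards the jaws.

How it is judged:
On the way, in this order (a step that is already met when the one before it is completed fails the run):
1. the square steel plate lies centred on the fixture's round seat and is let go (horizontal distance between plate and fixture below 0.01 m and z of plate in the frame of fixture between 0.027 and 0.033 m and angle between plate's own z axis and vertical below 0.1 rad and linear speed of plate below 0.02 m/s and contact force between the fingers and plate below 0.1 N), for 0.2 s.
2. the rubber ring lies centred on the square plate and is let go (horizontal distance between ring and fixture below 0.01 m and z of ring in the frame of fixture between 0.043 and 0.049 m and angle between ring's own z axis and vertical below 0.1 rad and linear speed of ring below 0.02 m/s and contact force between the fingers and ring below 0.1 N), for 0.2 s.
3. the round steel disc lies centred on the rubber ring and is let go (horizontal distance between disc and fixture below 0.01 m and z of disc in the frame of fixture between 0.065 and 0.071 m and angle between disc's own z axis and vertical below 0.1 rad and linear speed of disc below 0.02 m/s and contact force between the fingers and disc below 0.1 N), for 0.2 s.
4. the square rubber block lies centred on the disc and is let go (horizontal distance between block and fixture below 0.01 m and z of block in the frame of fixture between 0.079 and 0.085 m and angle between block's own z axis and vertical below 0.1 rad and linear speed of block below 0.02 m/s and contact force between the fingers and block below 0.1 N), for 0.2 s.
5. the knobbed cap stands centred on the rubber block and is let go (horizontal distance between cap and fixture below 0.01 m and z of cap in the frame of fixture between 0.099 and 0.105 m and angle between cap's own z axis and vertical below 0.1 rad and linear speed of cap below 0.02 m/s and contact force between the fingers and cap below 0.1 N), for 0.2 s.
At the end, for the whole second after the job is handed in: All five pieces stand on the fixture's seat in the order plate, ring, disc, block, cap from the bottom up, each with its centre within 10 mm of the seat's axis, its underside within 3 mm of the height given by the pieces below it, tilted less than 0.1 rad, at rest (under 0.02 m/s) and let go (all of step 1 and all of step 2 and all of step 3 and all of step 4 and all of step 5); the robot touches nothing.
It fails at once if bin moved more than 30 mm (distance of bin from where it was at the start of the episode above 0.03 m).
It fails at once if knife moved more than 30 mm (distance of knife from where it was at the start of the episode above 0.03 m).
It fails at once if pliers moved more than 30 mm (distance of pliers from where it was at the start of the episode above 0.03 m).
It fails at once if a piece is dropped: it moves faster than 0.6 m/s out of the fingers (a fall of about 18 mm) ((linear speed of plate above 0.6 m/s and contact force between the fingers and plate below 0.01 N) or (linear speed of ring above 0.6 m/s and contact force between the fingers and ring below 0.01 N) or (linear speed of disc above 0.6 m/s and contact force between the fingers and disc below 0.01 N) or (linear speed of block above 0.6 m/s and contact force between the fingers and block below 0.01 N) or (linear speed of cap above 0.6 m/s and contact force between the fingers and cap below 0.01 N)).
It also fails if it takes over 118 s, if anything falls off the work surface, if the arm or the gripper's body presses on something with over 40 N, if the wrist force passes 120 N, or if a joint passes its speed limit or range.

## Working session

There is one attempt and no reset: what is moved stays moved. The work goes in short steps, Python scripts to look and compute and a tool call to move; the robot and the scene stay as the last step left them, time stands still between calls to the robot, and variables do not carry over. Pictures are saved under pics/ and viewed, about 12 in all and at most 16, crops included, and the job is handed in when it is done.

Besides the shell and the picture viewer there is one more tool, called after "Request:" as name(argument=value, ...) on one line, values as JSON. send_rows: Moves the arm, as the interface text tells. Its arguments: {"type":"object","properties":{"deltas":{"type":"array"},"squeeze":{"type":"number"}},"required":["deltas"]}

```bash
mkdir -p pics; ls; cat > h.py <<'E'
import numpy as np, cv2
from scipy.spatial.transform import Rotation as R
from plant import sense, viewer, r
def cap(name, fn=None):
    s=sense(); c=viewer.capture(name)
    if name=='wrist':
        T=np.eye(4); T[:3,:3]=R.from_quat(s['tool_rot']).as_matrix(); T[:3,3]=s['position']
        c['cam_to_world']=T@np.array(c['tool_from_camera'])
    if fn:
        cv2.imwrite('pics/'+fn+'.png', cv2.cvtColor(c['frame'],cv2.COLOR_RGB2BGR))
        np.savez('pics/'+fn+'.npz',K=c['camera_matrix'],k1=c['k1'],T=c['cam_to_world'],f=c['frame'])
    return c
def dist(c):
    return np.array([c['k1'],0,0,0,0.])
def w2p(d,P):
    T=np.linalg.inv(d['T']); P=np.atleast_2d(P)@T[:3,:3].T+T[:3,3]; 
    q=P[:,:2]/P[:,2:]; r2=(q**2).sum(1,keepdims=True); q=q*(1+float(d['k1'])*r2)
    K=d['K']; return np.c_[q[:,0]*K[0,0]+K[0,2],q[:,1]*K[1,1]+K[1,2]]
def p2w(d,uv,z):
    uv=np.atleast_2d(uv).astype(float); q=cv2.undistortPoints(uv[:,None],d['K'],np.array([float(d['k1']),0,0,0]))[:,0]
    v=np.c_[q,np.ones(len(q))]@d['T'][:3,:3].T; o=d['T'][:3,3]
    return o+v*((z-o[2])/v[:,2])[:,None]
E
python3 - <<'E'
from h import *
s=sense(); print({k:np.round(v,3) for k,v in s.items()})
for n in ['scene','side','wrist']:
    c=cap(n,n+'0'); print(n,c['k1'],np.round(c['camera_matrix'],1).tolist(),np.round(c['cam_to_world'],3).tolist())
    if n=='wrist': print(np.round(c['tool_from_camera'],4).tolist())
a=cv2.imread('pics/scene0.png')
cv2.imwrite('pics/scene0b.png',cv2.resize(a,(800,600)))
E
```

```text
pics
{'t': np.float64(0.0), 'joint_pos': array([ 1.253,  0.053,  1.402,  0.   ,  1.689, -0.07 ]), 'qd': array([-0.002,  0.001, -0.   , -0.002, -0.   , -0.001]), 'joint_efforts': array([-0.0000e+00, -3.8167e+01, -3.6018e+01, -0.0000e+00,  6.0000e-03,
       -0.0000e+00]), 'position': array([0.129, 0.509, 0.23 ]), 'tool_rot': array([ 0.087,  0.702, -0.088,  0.702]), 'force': array([ 0.296, -0.182, -0.143]), 'moment': array([-0.005, -0.028,  0.03 ]), 'opening': np.float64(0.086)}
scene 0.01921679703194485 [[490.2, 0.0, 283.7], [0.0, 490.2, 211.6], [0.0, 0.0, 1.0]] [[-0.03, 0.677, -0.735, 1.573], [0.999, 0.035, -0.008, 0.033], [0.021, -0.735, -0.678, 0.89], [0.0, 0.0, 0.0, 1.0]]
side 0.01480204311651814 [[486.5, 0.0, 274.1], [0.0, 486.5, 211.8], [0.0, 0.0, 1.0]] [[0.758, -0.494, 0.425, 0.091], [-0.652, -0.57, 0.5, -0.615], [-0.005, -0.657, -0.754, 0.982], [0.0, 0.0, 0.0, 1.0]]
wrist -0.08172171167688057 [[372.4, 0.0, 280.4], [0.0, 372.4, 212.7], [0.0, 0.0, 1.0]] [[0.246, 0.931, 0.269, 0.06], [0.969, -0.236, -0.069, 0.525], [-0.001, 0.277, -0.961, 0.373], [0.0, 0.0, 0.0, 1.0]]
[[-0.0004, -0.2774, 0.9608, -0.1429], [1.0, -0.0008, 0.0002, -0.0009], [0.0007, 0.9608, 0.2774, -0.0704], [0.0, 0.0, 0.0, 1.0]]
```

View pics/scene0b.png

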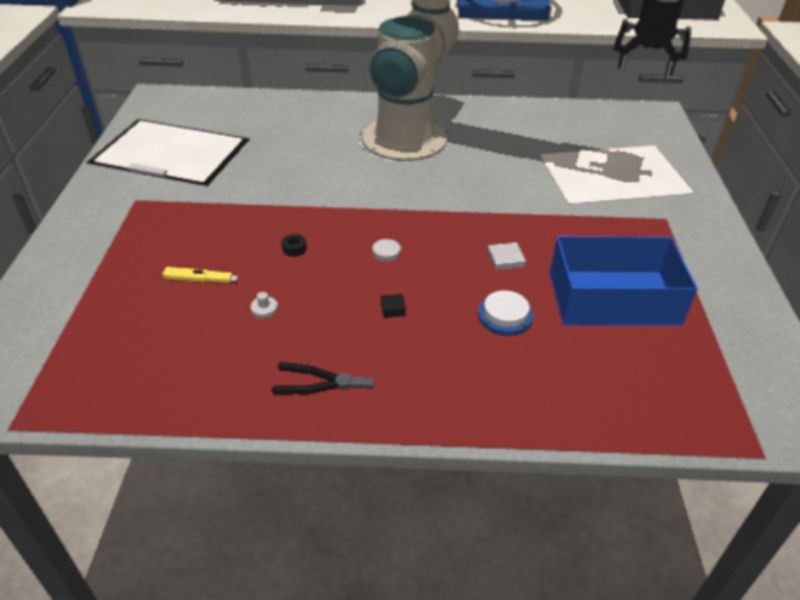

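View pics/side0.png

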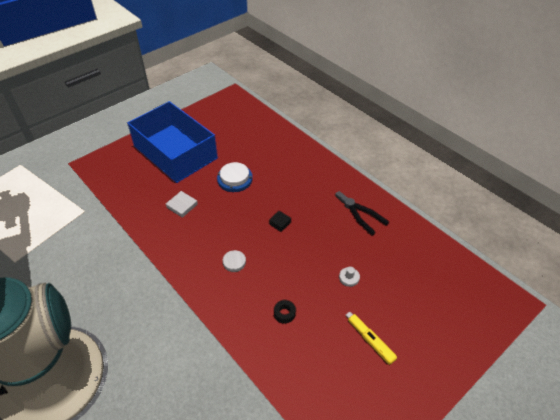

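The scene view (800×600) shows the seat at about (507,307), plate (507,255), ring (294,243), disc (386,248), block (393,304) and cap (263,304). The side view agrees with this. Next I'll turn these into world positions.

```bash
python3 - <<'E'
from h import *
px={'seat':((507,307),(234,175),.032),'plate':((507,253),(181,203),.018),'ring':((294,242),(285,310),.024),'disc':((386,247),(234,259),.016),'block':((393,302),(280,219),.022),'knob':((263,297),(349,271),.038),'pliers':((345,381),(349,203),.015),'knife':((200,274),(371,337),.018)}
ds=dict(np.load('pics/scene0.npz'));dd=dict(np.load('pics/side0.npz'))
for k,(a,b,z) in px.items():
    print(k,np.round(p2w(ds,np.array(a)*.7,z)[0],3),np.round(p2w(dd,b,z)[0],3))
print(R.from_quat(sense()['tool_rot']).as_matrix().round(3), sense()['position'])
E
```

```text
seat [0.646 0.207 0.032] [0.631 0.191 0.032]
plate [0.472 0.222 0.018] [0.467 0.212 0.018]
ring [ 0.468 -0.204  0.024] [ 0.462 -0.214  0.024]
disc [ 0.463 -0.02   0.016] [ 0.463 -0.025  0.016]
block [0.632 0.001 0.022] [ 0.628 -0.006  0.022]
knob [ 0.648 -0.232  0.038] [ 0.636 -0.241  0.038]
pliers [ 0.819 -0.07   0.015] [ 0.809 -0.081  0.015]
knife [ 0.568 -0.369  0.018] [ 0.56  -0.381  0.018]
[[-0.     0.245  0.969]
 [-0.001  0.969 -0.245]
 [-1.    -0.001 -0.   ]] [0.12867912 0.50876346 0.23068157]
```

Request:
send_rows(deltas=[[[-100, -361, 443, -0.248, 0, 0, 100], [-100, -361, 443, -0.248, 0, 0, 100], [-100, -361, 443, -0.248, 0, 0, 100], [-100, -361, 443, -0.248, 0, 0, 100], [-100, -361, 443, -0.248, 0, 0, 100], [-100, -361, 443, -0.248, 0, 0, 100], [-100, -361, 443, -0.248, 0, 0, 100], [-100, -361, 443, -0.248, 0, 0, 100], [-100, -361, 443, -0.248, 0, 0, 100], [-100, -361, 443, -0.248, 0, 0, 100]]])

```text
t: 1.15
position: [0.4219, 0.1137, 0.3173]
tool_rot: [0.0, 0.707, 0.0, 0.707]
force: [1.4, 0.6, -0.5]
opening: 0.0855
```

```bash
python3 - <<'E'
from h import *
s=sense();print(s['t'],s['position'],s['qd'].round(2),R.from_quat(s['tool_rot']).as_matrix().round(3))
E
```

```text
1.15 [0.42188306 0.11368488 0.31734836] [-1.05  0.48 -0.57  0.    0.1  -1.05] [[ 0. -0.  1.]
 [ 0.  1.  0.]
 [-1.  0.  0.]]
```

Request:
send_rows(deltas=[[[-13, -60, 48, 0, 0, 0, 100], [-13, -60, 48, 0, 0, 0, 100], [-13, -60, 48, 0, 0, 0, 100], [-13, -60, 48, 0, 0, 0, 100], [-13, -60, 48, 0, 0, 0, 100]]])

```text
t: 1.65
position: [0.4687, 0.0563, 0.3298]
tool_rot: [-0.0, 0.707, 0.001, 0.707]
force: [-0.1, 0.5, -0.5]
opening: 0.0856
```

```bash
python3 - <<'E'
from h import *
s=sense();print(s['t'],s['position'],s['qd'].round(2))
cap('wrist','w1')
a=cv2.imread('pics/w1.png'); cv2.imwrite('pics/w1b.png',cv2.resize(a,(800,600),interpolation=cv2.INTER_CUBIC))
E
```

```text
1.65 [0.46872567 0.05634193 0.32984553] [ 0.01 -0.01  0.   -0.    0.   -0.  ]
```

View pics/w1b.png

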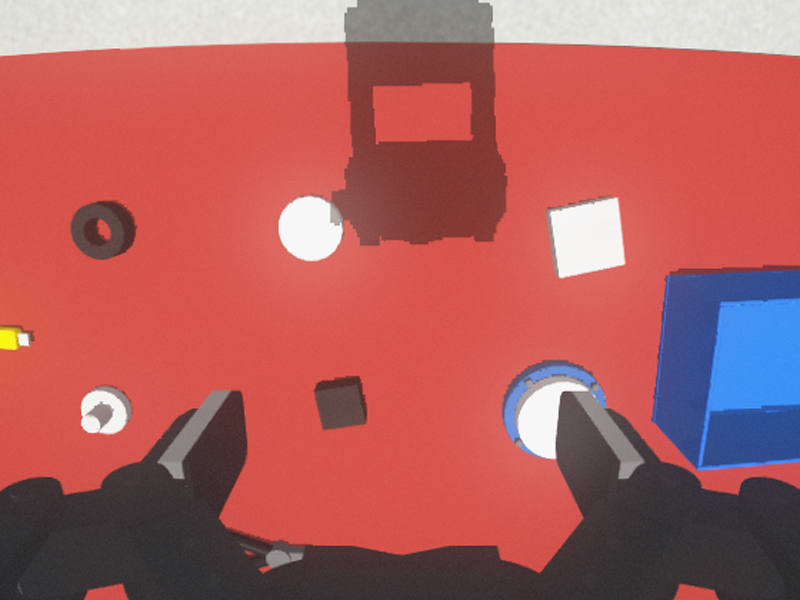

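The wrist view shows every piece. The plate corners are at about (548,210), (617,198), (625,265), (559,278), and a finger partly hides the seat. I'll measure the top faces in this picture.

```bash
python3 - <<'E'
from h import *
d=dict(np.load('pics/w1.npz')); a=d['f'].astype(int)
g=a.min(2)
bright=(g>200).astype(np.uint8); dark=(a.max(2)<90).astype(np.uint8)
def comp(m,uv,rad=None):
    n,l,st,c=cv2.connectedComponentsWithStats(m); k=l[uv[1],uv[0]]; mm=(l==k).astype(np.uint8)
    cs=max(cv2.findContours(mm,cv2.RETR_EXTERNAL,cv2.CHAIN_APPROX_NONE)[0],key=cv2.contourArea); return cs[:,0].astype(float)
s=.7
for nm,uv,z,sq in [('plate',(587,240),.018,1),('disc',(305,235),.016,0),('seat',(538,420),.032,0)]:
    c=comp(bright,(int(uv[0]*s),int(uv[1]*s))); W=p2w(d,c,z)[:,:2]
    if sq: rr=cv2.minAreaRect((W*1000).astype(np.float32)); print(nm,rr)
    else:
        if nm=='seat': W=W[(c[:,0]<545*s)&(c[:,0]<560*s)]
        A=np.c_[2*W,np.ones(len(W))]; x=np.linalg.lstsq(A,(W**2).sum(1),rcond=None)[0]; print(nm,x[:2],np.sqrt(x[2]+x[:2]@x[:2]))
for nm,P,z in [('block',[(316,388),(361,383),(367,424),(323,430)],.022),('ring',[(71,228),(100,201),(100,258),(128,229)],.024),('knob',[(92,423)],.038),('seatL',[(516,418)],.032),('capfoot',[(81,408),(131,408),(106,387)],.014)]:
    W=p2w(d,np.array(P)*s,z)[:,:2]; print(nm,W.mean(0).round(4),(W*1000).round(0).tolist())
print(R.from_quat(sense()['tool_rot']).as_matrix().round(4))
E
```

```text
plate ((469.60455322265625, 218.23944091796875), (59.813926696777344, 59.35888671875), 12.457959175109863)
disc [ 0.46271976 -0.02362999] 0.02626465982875173
seat [0.63830297 0.20475166] 0.03981646387193375
block [0.6284 0.0007] [[609.0, -23.0], [604.0, 19.0], [647.0, 24.0], [653.0, -18.0]]
ring [ 0.4602 -0.2055] [[459.0, -232.0], [436.0, -202.0], [486.0, -209.0], [460.0, -180.0]]
knob [ 0.6405 -0.2351] [[641.0, -235.0]]
seatL [0.6354 0.1628] [[635.0, 163.0]]
capfoot [ 0.6294 -0.2322] [[638.0, -260.0], [636.0, -207.0], [614.0, -229.0]]
[[-1.0e-04 -1.6e-03  1.0e+00]
 [ 3.0e-04  1.0e+00  1.6e-03]
 [-1.0e+00  3.0e-04 -1.0e-04]]
```

```bash
python3 - <<'E'
from h import *
d=dict(np.load('pics/w1.npz'))
P=lambda l,z:(p2w(d,np.array(l)*.7,z)[:,:2]*1000).round(0).tolist()
print('bin',P([(668,275),(655,420)],.002),P([(720,303),(700,468)],.092))
W=p2w(d,np.array([(548,210),(617,198),(625,265),(559,278)])*.7,.018)[:,:2]
print('plate',(W*1000).round(0).tolist(),W.mean(0)); 
for i,j in [(0,1),(3,2)]: e=W[j]-W[i]; print(np.degrees(np.arctan2(-e[0],e[1])))
for i,j in [(0,3),(1,2)]: e=W[j]-W[i]; print(np.degrees(np.arctan2(e[1],e[0])))
print(sense()['joint_pos'])
E
```

```text
bin [[506.0, 304.0], [656.0, 313.0]] [[507.0, 301.0], [653.0, 311.0]]
plate [[446.0, 182.0], [435.0, 241.0], [493.0, 254.0], [505.0, 196.0]] [0.46995554 0.21823824]
10.382357622450476
11.593499784963477
13.39001178130284
12.956774446318668
[ 4.15743617e-02 -9.68651059e-02  1.35272227e+00  2.96860831e-04
  1.88586389e+00 -1.53076599e+00]
```

Request:
send_rows(deltas=[[[100, 162, 1, -0.21, 0, 0, 100], [180, 162, 1, -0.21, 0, 0, 100], [180, 162, 1, -0.21, 0, 0, 100], [180, 162, 1, -0.21, 0, 0, 100], [180, 162, 1, -0.21, 0, 0, 100], [180, 162, 1, -0.21, 0, 0, 100], [180, 162, 1, -0.21, 0, 0, 100], [180, 162, 1, -0.21, 0, 0, 100]]])

```text
t: 2.5
position: [0.4708, 0.2177, 0.1522]
tool_rot: [-0.074, 0.702, 0.074, 0.704]
force: [0.2, 0.1, 0.9]
opening: 0.0858
```

```bash
cat >> h.py <<'E'
def st():
    s=sense(); M=R.from_quat(s['tool_rot']).as_matrix(); print('t%.2f'%s['t'],(s['position']*1000).round(1),'yaw(y) %.2f deg'%np.degrees(np.arctan2(-M[0,1],M[1,1])),'open %.1f'%(s['opening']*1000),'F',s['force'].round(1),'qd',abs(s['qd']).max().round(3)); return s,M
def goto(x,y,z,yaw=None):
    s,M=st(); d=M.T@(np.array([x,y,z])-s['position'])*1000; y0=np.arctan2(-M[0,1],M[1,1])
    print('delta',d.round(1),'rx',None if yaw is None else round(-(np.radians(yaw)-y0),3))
def blob(d,xy,z,fn,size=.12):
    u=w2p(d,[*xy,z])[0].astype(int); m=fn(d['f'].astype(int)).astype(np.uint8); n,l,_,_=cv2.connectedComponentsWithStats(m)
    k=l[u[1],u[0]]
    if k==0: print('no blob at',u); return None
    c=max(cv2.findContours((l==k).astype(np.uint8),cv2.RETR_EXTERNAL,cv2.CHAIN_APPROX_NONE)[0],key=cv2.contourArea)[:,0].astype(float)
    return c,p2w(d,c,z)[:,:2]
bright=lambda a:a.min(2)>200
dark=lambda a:a.max(2)<100
def circ(W):
    A=np.c_[2*W,np.ones(len(W))]; x=np.linalg.lstsq(A,(W**2).sum(1),rcond=None)[0]; return x[:2],np.sqrt(x[2]+x[:2]@x[:2])
E
python3 - <<'E'
from h import *
st(); cap('wrist','w2'); d=dict(np.load('pics/w2.npz'))
c,W=blob(d,(.47,.218),.018,bright); print(cv2.minAreaRect((W*1000).astype(np.float32)),c.min(0),c.max(0))
E
```

```text
t2.50 [470.8 217.7 152.2] yaw(y) 12.06 deg open 85.8 F [0.2 0.1 0.9] qd 0.016
no blob at [281 199]Traceback (most recent call last):
  File "<stdin>", line 3, in <module>
TypeError: cannot unpack non-iterable NoneType object
```

View pics/w2.png

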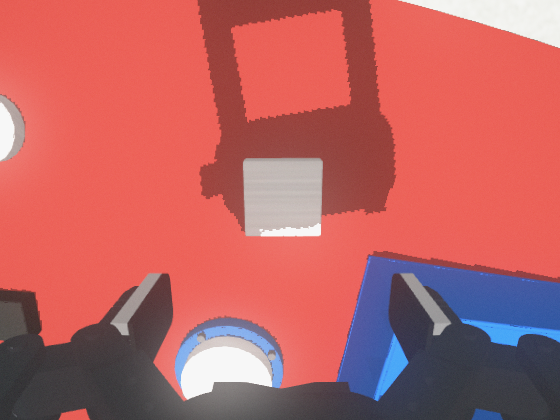

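The plate is square to the tool. Its top face spans (244,158) to (322,236), so its centre is at about (283,197), against (281,199) predicted.

```bash
python3 - <<'E'
from h import *
d=dict(np.load('pics/w2.npz'))
W=p2w(d,[(244,158),(322,158),(322,236),(244,236)],.018)[:,:2]; print((W*1000).round(1),W.mean(0))
x,y=W.mean(0)
goto(x,y,0.0,12.0)
E
```

```text
[[444.6 183.7]
 [432.5 240.5]
 [492.4 255.2]
 [505.2 194.9]] [0.46869464 0.21854699]
t2.55 [471.  217.5 152.4] yaw(y) 12.02 deg open 85.3 F [-0.1  0.4  0.6] qd 0.01
delta [152.4   1.5  -2.6] rx 0.0
```

Request:
send_rows(deltas=[[[50, 1.5, -2, 0, 0, 0, 100], [100, 1.5, -2, 0, 0, 0, 100], [130, 1.5, -2, 0, 0, 0, 100], [145, 1.5, -2, 0, 0, 0, 100], [149, 1.5, -2, 0, 0, 0, 100], [149, 1.5, -2, 0, 0, 0, 100], [149, 1.5, -2, 0, 0, 0, 100], [149, 1.5, -2, 0, 0, 0, 80]]], squeeze=50)

```text
t: 3.35
position: [0.469, 0.219, 0.0028]
tool_rot: [-0.074, 0.702, 0.074, 0.704]
force: [-0.9, -0.5, 0.4]
opening: 0.0732
```

Request:
send_rows(deltas=[[[0, 0, 0, 0, 0, 0, 0], [0, 0, 0, 0, 0, 0, 0], [0, 0, 0, 0, 0, 0, 0], [0, 0, 0, 0, 0, 0, 0], [0, 0, 0, 0, 0, 0, 0]]])

```text
t: 3.85
position: [0.4687, 0.219, 0.0026]
tool_rot: [-0.074, 0.702, 0.074, 0.704]
force: [-1.3, -1.3, 5.5]
opening: 0.059
```

```bash
python3 - <<'E'
from h import *
st()
E
```

```text
t3.85 [468.7 219.    2.6] yaw(y) 12.05 deg open 59.0 F [-1.3 -1.3  5.5] qd 0.001
```

Request:
send_rows(deltas=[[[-8, 0, 0, 0, 0, 0, 0], [-30, 0, 0, 0, 0, 0, 0], [-70, 0, 0, 0, 0, 0, 0], [-100, 0, 0, 0, 0, 0, 0], [-100, -10, 40, 0.1, 0, 0, 0], [-100, -23, 80, 0.21, 0, 0, 0], [-100, -35, 120, 0.21, 0, 0, 0], [-100, -49, 150, 0.21, 0, 0, 0], [-100, -49, 150, 0.21, 0, 0, 0], [-100, -49, 150, 0.21, 0, 0, 0]]])

```text
t: 4.85
position: [0.6243, 0.2017, 0.0996]
tool_rot: [0.0, 0.708, -0.0, 0.706]
force: [-1.1, 0.4, -5.0]
opening: 0.0582
```

```bash
python3 - <<'E'
from h import *
st(); cap('wrist','w3')
for f in ['w1','w2']:
    d=dict(np.load(f'pics/{f}.npz')); c,W=blob(d,(.630,.19),.032,bright)
    # keep upper/left arc only
    ctr=np.array([.638,.205]); 
    for _ in range(5):
        rr=np.linalg.norm(W-ctr,axis=1); ok=abs(rr-.04)<.003; ctr=circ(W[ok])[0]
    print(f,circ(W[ok]),ok.sum(),len(W))
E
```

```text
t4.85 [624.3 201.7  99.6] yaw(y) -0.03 deg open 58.2 F [-1.1  0.4 -5. ] qd 0.039
w1 (array([0.63835826, 0.20413474]), np.float64(0.039357433594102556)) 98 160
w2 (array([0.63419239, 0.20284564]), np.float64(0.038909187253456705)) 158 277
```

View pics/w3.png

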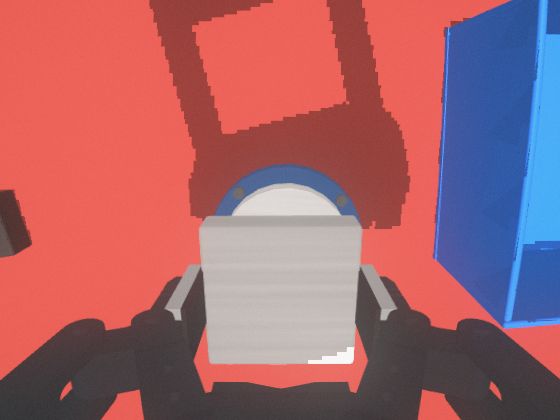

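Plate held flat. In this view the top face corners are at about (203,217), (360,217), (355,362), (209,362). The top of the seat's arc is at (287,184) and the top of the flange at (287,165).

```bash
python3 - <<'E'
from h import *
d=dict(np.load('pics/w3.npz'))
P=lambda l,z:(p2w(d,l,z)[:,:2]*1000).round(1)
print('seat',P([(287,184)],.032)+[40,0],'flange',P([(287,165)],.016)+[50,0], P([(216,215),(359,215)],.016))
w=P([(203,217),(360,217),(355,362),(209,362)],.115);print(w,w.mean(0))
st()
E
```

```text
seat [[637.1 204.6]] flange [[638.6 204.9]] [[620.4 159.8]
 [620.5 250.8]]
[[592.2 173. ]
 [592.3 229.4]
 [654.4 231.4]
 [654.3 171.4]] [623.3 201.3]
t4.90 [623.9 202.1 100.2] yaw(y) 0.01 deg open 58.4 F [-0.8  0.2 -5.8] qd 0.027
```

Request:
send_rows(deltas=[[[0, 3, 14, 0, 0, 0, 0], [0, 3, 14, 0, 0, 0, 0], [30, 3, 14, 0, 0, 0, 0], [50, 3, 14, 0, 0, 0, 0], [60, 3, 14, 0, 0, 0, 0], [63, 3, 14, 0, 0, 0, 0], [65, 3, 14, 0, 0, 0, 0], [66, 3, 14, 0, 0, 0, 0], [66.5, 3, 14, 0, 0, 0, 0], [66.5, 3, 14, 0, 0, 0, 0]]])

```text
t: 5.9
position: [0.6392, 0.2052, 0.0354]
tool_rot: [0.0, 0.707, 0.0, 0.708]
force: [0.5, 0.2, -5.2]
opening: 0.0581
```

```bash
python3 - <<'E'
from h import *
st()
E
```

```text
t5.90 [639.2 205.2  35.4] yaw(y) 0.01 deg open 58.1 F [ 0.5  0.2 -5.2] qd 0.002
```

Request:
send_rows(deltas=[[[1, 0, 0, 0, 0, 0, 0], [2, 0, 0, 0, 0, 0, 0], [2.5, 0, 0, 0, 0, 0, 0], [2.5, 0, 0, 0, 0, 0, 0]]])

```text
t: 6.3
position: [0.6389, 0.2051, 0.0327]
tool_rot: [-0.0, 0.707, 0.0, 0.707]
force: [-2.0, -0.6, 0.3]
opening: 0.0581
```

```bash
python3 - <<'E'
from h import *
st()
E
```

```text
t6.30 [638.9 205.1  32.7] yaw(y) 0.01 deg open 58.1 F [-2.  -0.6  0.3] qd 0.003
```

Request:
send_rows(deltas=[[[0, 0, 0, 0, 0, 0, 75], [0, 0, 0, 0, 0, 0, 85], [0, 0, 0, 0, 0, 0, 100], [0, 0, 0, 0, 0, 0, 100], [-30, 0, 0, 0, 0, 0, 100], [-80, 0, 0, 0, 0, 0, 100], [-120, 0, -30, 0, 0, 0, 100], [-160, 0, -70, 0, 0, 0, 100], [-160, 0, -70, 0, 0, 0, 100], [-160, 0, -70, 0, 0, 0, 100]]])

```text
t: 7.3
position: [0.5689, 0.2054, 0.1944]
tool_rot: [0.0, 0.706, 0.001, 0.709]
force: [0.4, -1.1, -1.0]
opening: 0.0852
```

```bash
python3 - <<'E'
from h import *
st(); cap('wrist','w4')
E
```

```text
t7.30 [568.9 205.4 194.4] yaw(y) 0.05 deg open 85.2 F [ 0.4 -1.1 -1. ] qd 0.075
```

View pics/w4.png

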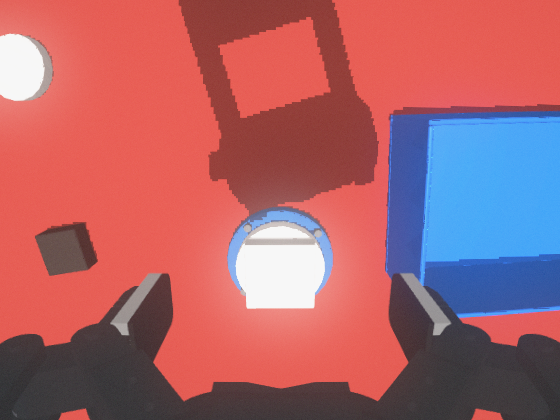

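The plate lies flat on the seat. Its top face runs from (245,243) to (315,308), and the flange spans u 228–333 with its top at v 207.

```bash
python3 - <<'E'
from h import *
d=dict(np.load('pics/w4.npz'))
P=lambda l,z:(p2w(d,l,z)[:,:2]*1000).round(1)
w=P([(245,244),(317,244),(314,308),(247,308)],.048);print(w,w.mean(0))
print('flange',P([(280.5,207)],.016)+[50,0],P([(228,256),(333,256)],.016))
goto(.461,-.206,.16)
E
```

```text
[[609.6 175.4]
 [609.6 235.2]
 [669.9 234.4]
 [669.9 175.4]] [639.75 205.1 ]
flange [[636.6 205. ]] [[633.9 156. ]
 [634.  254. ]]
t7.35 [568.9 205.1 192.1] yaw(y) 0.02 deg open 85.6 F [-0.2  0.  -0.9] qd 0.053
delta [  32.  -411.  -108.1] rx None
```

Request:
send_rows(deltas=[[[30, -411, -108, 0, 0, 0, 100], [30, -411, -108, 0, 0, 0, 100], [30, -411, -108, 0, 0, 0, 100], [30, -411, -108, 0, 0, 0, 100], [30, -411, -108, 0, 0, 0, 100], [30, -411, -108, 0, 0, 0, 100], [30, -411, -108, 0, 0, 0, 100], [30, -411, -108, 0, 0, 0, 100], [30, -411, -108, 0, 0, 0, 100], [30, -411, -108, 0, 0, 0, 100]]])

```text
t: 8.35
position: [0.4594, -0.209, 0.1594]
tool_rot: [0.002, 0.709, -0.001, 0.706]
force: [-0.3, 0.3, 0.1]
opening: 0.0854
```

Request:
send_rows(deltas=[[[0, 0, 0, 0, 0, 0, 100], [0, 0, 0, 0, 0, 0, 100]]])

```text
t: 8.55
position: [0.4611, -0.2052, 0.161]
tool_rot: [0.0, 0.708, 0.001, 0.707]
force: [-0.1, -0.0, -0.6]
opening: 0.0852
```

```bash
python3 - <<'E'
from h import *
st(); cap('wrist','w5')
E
```

```text
t8.55 [ 461.1 -205.2  161. ] yaw(y) 0.06 deg open 85.2 F [-0.1 -0.  -0.6] qd 0.014
```

View pics/w5.png

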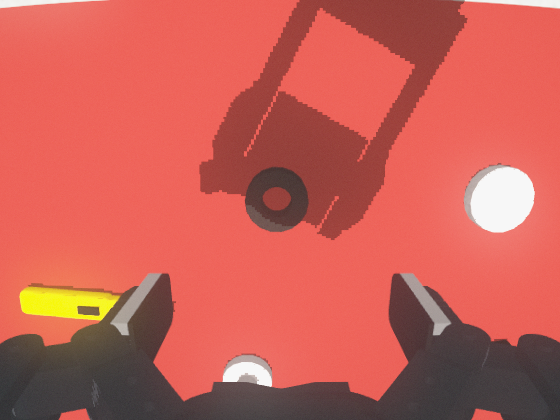

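The ring's top circle spans u 245–309 and v 167–231, so its centre is at (277,199). The disc is at (502,198).

```bash
python3 - <<'E'
from h import *
d=dict(np.load('pics/w5.npz'))
P=lambda l,z:(p2w(d,l,z)[:,:2]*1000).round(1)
print(P([(277,199)],.024),P([(245,199),(309,199),(277,167),(277,231)],.024))
c,W=blob(d,(.463,-.023),.016,bright); print('disc',circ(W))
x,y=P([(277,199)],.024)[0]/1000
goto(x,y,.006,0)
E
```

```text
[[ 460.1 -208.5]] [[ 460.1 -233.3]
 [ 460.1 -183.7]
 [ 435.1 -208.4]
 [ 486.2 -208.5]]
disc (array([ 0.46261507, -0.0230757 ]), np.float64(0.02730855939466844))
t8.60 [ 461.2 -205.   161.4] yaw(y) 0.09 deg open 85.2 F [ 0.3 -0.   0.3] qd 0.01
delta [155.4  -3.6  -1. ] rx 0.002
```

Request:
send_rows(deltas=[[[50, -3.5, -1, 0, 0, 0, 100], [100, -3.5, -1, 0, 0, 0, 100], [135, -3.5, -1, 0, 0, 0, 100], [152, -3.5, -1, 0, 0, 0, 100], [156, -3.5, -1, 0, 0, 0, 100], [156, -3.5, -1, 0, 0, 0, 100], [156, -3.5, -1, 0, 0, 0, 100], [156, -3.5, -1, 0, 0, 0, 75]]], squeeze=35)

```text
t: 9.4
position: [0.4609, -0.2098, 0.0077]
tool_rot: [-0.001, 0.706, -0.0, 0.708]
force: [0.0, 0.1, 0.8]
opening: 0.0734
```

Request:
send_rows(deltas=[[[0, 0, 0, 0, 0, 0, 0], [0, 0, 0, 0, 0, 0, 0], [0, 0, 0, 0, 0, 0, 0], [0, 0, 0, 0, 0, 0, 0], [0, 0, 0, 0, 0, 0, 0], [0, 0, 0, 0, 0, 0, 0]]])

```text
t: 10.0
position: [0.4605, -0.2097, 0.0073]
tool_rot: [-0.0, 0.707, -0.0, 0.708]
force: [-2.3, 0.1, 5.4]
opening: 0.0481
```

```bash
python3 - <<'E'
from h import *
goto(.638,.205,.16,0)
E
```

```text
t10.00 [ 460.5 -209.7    7.3] yaw(y) 0.01 deg open 48.1 F [-2.3  0.1  5.4] qd 0.001
delta [-152.7  414.6  177.8] rx 0.0
```

Request:
send_rows(deltas=[[[-10, 0, 0, 0, 0, 0, 0], [-50, 0, 0, 0, 0, 0, 0], [-90, 30, 15, 0, 0, 0, 0], [-122, 75, 32, 0, 0, 0, 0], [-122, 121, 51, 0, 0, 0, 0], [-122, 167, 71, 0, 0, 0, 0], [-122, 213, 91, 0, 0, 0, 0], [-122, 259, 111, 0, 0, 0, 0], [-122, 305, 131, 0, 0, 0, 0], [-122, 350, 150, 0, 0, 0, 0]]])

```text
t: 11.0
position: [0.6073, 0.1355, 0.1289]
tool_rot: [-0.0, 0.707, 0.0, 0.707]
force: [1.0, -1.1, 0.4]
opening: 0.0483
```

Request:
send_rows(deltas=[[[0, 35, 15, 0, 0, 0, 0], [0, 60, 26, 0, 0, 0, 0], [0, 65, 28, 0, 0, 0, 0], [0, 65, 28, 0, 0, 0, 0], [0, 65, 28, 0, 0, 0, 0]]])

```text
t: 11.5
position: [0.6346, 0.1974, 0.1283]
tool_rot: [0.0, 0.707, -0.0, 0.707]
force: [-0.2, -0.2, -1.1]
opening: 0.0484
```

```bash
python3 - <<'E'
from h import *
goto(.638,.205,.0533,0); cap('wrist','w6')
E
```

```text
t11.50 [634.6 197.4 128.3] yaw(y) -0.04 deg open 48.4 F [-0.2 -0.2 -1.1] qd 0.014
delta [75.   7.6  3.4] rx -0.001
```

View pics/w6.png

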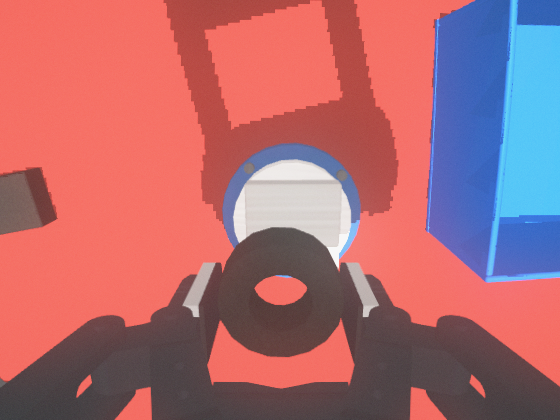

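The ring is held level, with its top face over u 219–344 and v 227–357. The flange spans u 222–360 with its top at v 144. The plate's top back edge runs from (245,184) to (341,184).

```bash
python3 - <<'E'
from h import *
d=dict(np.load('pics/w6.npz'))
P=lambda l,z:(p2w(d,l,z)[:,:2]*1000).round(1)
print('flange',P([(222,212),(360,212)],.016),P([(291,144)],.016)+[50,0],'plate',P([(245,184),(341,184)],.048)+[30,0])
print('ring',P([(219,292),(344,292),(281,227),(281,357)],.145))
E
```

```text
flange [[637.1 154.8]
 [637.3 253.5]] [[639.2 203.8]] plate [[640.2 174.9]
 [640.3 233.6]]
ring [[631.7 173.2]
 [631.8 220.5]
 [605.8 196.7]
 [661.  196.7]]
```

Request:
send_rows(deltas=[[[0, 7.5, 4.5, 0, 0, 0, 0], [25, 7.5, 4.5, 0, 0, 0, 0], [50, 7.5, 4.5, 0, 0, 0, 0], [66, 7.5, 4.5, 0, 0, 0, 0], [70, 7.5, 4.5, 0, 0, 0, 0], [72, 7.5, 4.5, 0, 0, 0, 0], [73, 7.5, 4.5, 0, 0, 0, 0], [74, 7.5, 4.5, 0, 0, 0, 0], [74, 7.5, 4.5, 0, 0, 0, 0]]])

```text
t: 12.45
position: [0.6397, 0.2062, 0.055]
tool_rot: [0.0, 0.707, 0.0, 0.708]
force: [0.0, 0.3, -0.7]
opening: 0.0483
```

```bash
python3 - <<'E'
from h import *
goto(.639,.2045,.0533,0)
E
```

```text
t12.45 [639.7 206.2  55. ] yaw(y) 0.01 deg open 48.3 F [ 0.   0.3 -0.7] qd 0.003
delta [ 1.7 -1.7 -0.7] rx 0.0
```

Request:
send_rows(deltas=[[[0, -1, 0, 0, 0, 0, 0], [1, -1, 0, 0, 0, 0, 0], [2, -1, 0, 0, 0, 0, 0], [2, -1, 0, 0, 0, 0, 0]]])

```text
t: 12.85
position: [0.6396, 0.205, 0.0533]
tool_rot: [-0.0, 0.707, 0.0, 0.707]
force: [-2.5, -1.4, 5.0]
opening: 0.048
```

```bash
python3 - <<'E'
from h import *
st()
E
```

```text
t12.85 [639.6 205.   53.3] yaw(y) 0.01 deg open 48.0 F [-2.5 -1.4  5. ] qd 0.001
```

Request:
send_rows(deltas=[[[0, 0, 0, 0, 0, 0, 65], [0, 0, 0, 0, 0, 0, 75], [0, 0, 0, 0, 0, 0, 100], [0, 0, 0, 0, 0, 0, 100], [-20, 0, 0, 0, 0, 0, 100], [-60, 0, 0, 0, 0, 0, 100], [-90, -10, -30, 0, 0, 0, 100], [-100, -40, -60, 0, 0, 0, 100], [-100, -75, -85, 0, 0, 0, 100], [-100, -110, -110, 0, 0, 0, 100]]])

```text
t: 13.85
position: [0.5283, 0.0942, 0.1526]
tool_rot: [-0.0, 0.707, 0.0, 0.708]
force: [0.7, -1.0, -0.7]
opening: 0.0851
```

Request:
send_rows(deltas=[[[0, -40, -22, 0, 0, 0, 100], [0, -80, -44, 0, 0, 0, 100], [0, -118, -66, 0, 0, 0, 100], [0, -118, -66, 0, 0, 0, 100], [0, -118, -66, 0, 0, 0, 100]]])

```text
t: 14.35
position: [0.4634, -0.0235, 0.1524]
tool_rot: [0.001, 0.707, -0.0, 0.707]
force: [0.4, -0.8, 0.1]
opening: 0.0853
```

```bash
python3 - <<'E'
from h import *
st(); cap('wrist','w7')
d=dict(np.load('pics/w7.npz'))
for th in (120,160,200):
    r_=blob(d,(.4626,-.0231),.016,lambda a:a[...,1]>th)
    if r_: print(th,circ(r_[1]))
E
```

```text
t14.35 [463.4 -23.5 152.4] yaw(y) -0.10 deg open 85.3 F [ 0.4 -0.8  0.1] qd 0.039
120 (array([ 0.46206315, -0.02277275]), np.float64(0.02790611449065502))
160 (array([ 0.46241753, -0.02275226]), np.float64(0.027212756148295728))
no blob at [281 199]
```

View pics/w7.png

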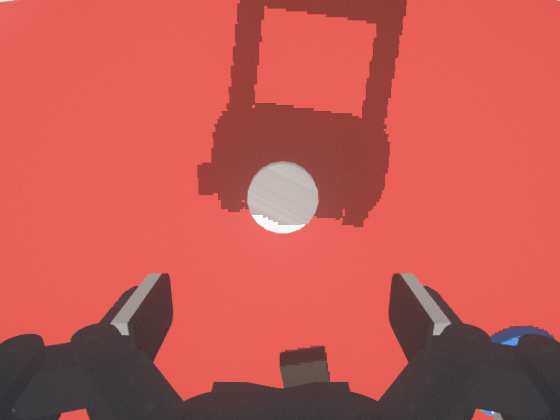

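The disc is centred at about (283,197), and the circle fit gives (462.1, −22.8) with radius 27.9 mm. Descending.

Request:
send_rows(deltas=[[[50, 0.5, -1, 0, 0, 0, 100], [100, 0.5, -1, 0, 0, 0, 100], [130, 0.5, -1, 0, 0, 0, 100], [145, 0.5, -1, 0, 0, 0, 100], [149, 0.5, -1, 0, 0, 0, 100], [149, 0.5, -1, 0, 0, 0, 100], [149, 0.5, -1, 0, 0, 0, 100], [149, 0.5, -1, 0, 0, 0, 75]]], squeeze=50)

```text
t: 15.2
position: [0.4634, -0.0224, 0.0043]
tool_rot: [-0.0, 0.706, 0.0, 0.708]
force: [-0.2, -0.3, -0.6]
opening: 0.0736
```

Request:
send_rows(deltas=[[[0, 0, 0, 0, 0, 0, 0], [0, 0, 0, 0, 0, 0, 0], [0, 0, 0, 0, 0, 0, 0], [0, 0, 0, 0, 0, 0, 0], [0, 0, 0, 0, 0, 0, 0]]])

```text
t: 15.7
position: [0.4632, -0.0224, 0.0045]
tool_rot: [0.0, 0.706, 0.0, 0.708]
force: [-2.5, 1.5, 7.8]
opening: 0.0538
```

```bash
python3 - <<'E'
from h import *
goto(.639,.205,.15,0)
E
```

```text
t15.70 [463.2 -22.4   4.5] yaw(y) 0.01 deg open 53.8 F [-2.5  1.5  7.8] qd 0.001
delta [-145.1  227.4  176.2] rx 0.0
```

Request:
send_rows(deltas=[[[-10, 0, 0, 0, 0, 0, 0], [-50, 0, 0, 0, 0, 0, 0], [-100, 0, 0, 0, 0, 0, 0], [-140, 20, 15, 0, 0, 0, 0], [-146, 55, 42, 0, 0, 0, 0], [-146, 91, 70, 0, 0, 0, 0], [-146, 127, 98, 0, 0, 0, 0], [-146, 163, 126, 0, 0, 0, 0], [-146, 199, 154, 0, 0, 0, 0], [-146, 218, 168, 0, 0, 0, 0]]])

```text
t: 16.7
position: [0.631, 0.1983, 0.1485]
tool_rot: [-0.001, 0.707, 0.001, 0.707]
force: [-0.1, -0.5, -3.5]
opening: 0.0534
```

Request:
send_rows(deltas=[[[0, 9, 6, 0, 0, 0, 0], [0, 9, 6, 0, 0, 0, 0], [0, 9, 6, 0, 0, 0, 0], [0, 9, 6, 0, 0, 0, 0]]])

```text
t: 17.1
position: [0.636, 0.2037, 0.1493]
tool_rot: [0.0, 0.707, -0.0, 0.707]
force: [-0.4, 0.1, -3.0]
opening: 0.0533
```

```bash
python3 - <<'E'
from h import *
goto(.639,.205,.0725,0); cap('wrist','w8')
E
```

```text
t17.10 [636.  203.7 149.3] yaw(y) -0.04 deg open 53.3 F [-0.4  0.1 -3. ] qd 0.003
delta [76.8  1.4  3.1] rx -0.001
```

View pics/w8.png

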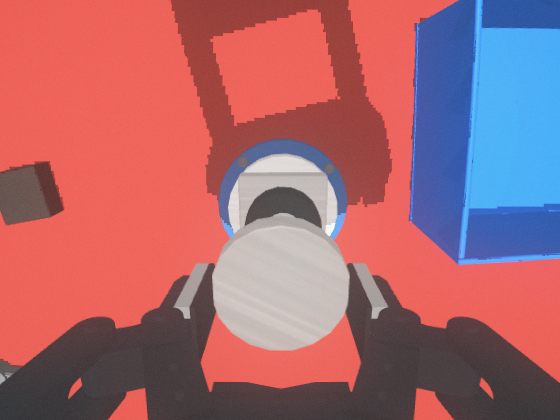

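The disc is held level, with its top face over u 213–350 and v ~217–350. The ring is centred at u≈283 with its top edge at v 187. The flange spans u 219–347 with its top at v 139.

```bash
python3 - <<'E'
from h import *
d=dict(np.load('pics/w8.npz'))
P=lambda l,z:(p2w(d,l,z)[:,:2]*1000).round(1)
print('flange',P([(219,203),(347,203)],.016),P([(283,139)],.016)+[50,0],'ring',P([(283,187)],.070)+[25,0],'plate',P([(239,174),(328,174)],.048)+[30,0])
zt=.1493-.0025+.014
print('disc',P([(213,284),(350,284),(281,217),(281,350)],zt))
E
```

```text
flange [[637.3 155.7]
 [637.4 254. ]] [[638.9 204.8]] ring [[638.2 204.4]] plate [[639.1 175.3]
 [639.2 234.4]]
disc [[632.3 176.4]
 [632.4 229.9]
 [605.  203. ]
 [662.8 202.9]]
```

Request:
send_rows(deltas=[[[0, 1.5, 4, 0, 0, 0, 0], [30, 1.5, 4, 0, 0, 0, 0], [55, 1.5, 4, 0, 0, 0, 0], [68, 1.5, 4, 0, 0, 0, 0], [72, 1.5, 4, 0, 0, 0, 0], [74, 1.5, 4, 0, 0, 0, 0], [75, 1.5, 4, 0, 0, 0, 0], [75.5, 1.5, 4, 0, 0, 0, 0], [75.5, 1.5, 4, 0, 0, 0, 0]]])

```text
t: 18.05
position: [0.6407, 0.2062, 0.0746]
tool_rot: [0.0, 0.707, 0.0, 0.708]
force: [-0.1, -0.0, -2.6]
opening: 0.0537
```

```bash
python3 - <<'E'
from h import *
goto(.6405,.205,.0725,0)
E
```

```text
t18.05 [640.7 206.2  74.6] yaw(y) 0.01 deg open 53.7 F [-0.1 -0.  -2.6] qd 0.005
delta [ 2.1 -1.2 -0.3] rx 0.0
```

Request:
send_rows(deltas=[[[0.5, -1, 0, 0, 0, 0, 0], [1, -1, 0, 0, 0, 0, 0], [1.5, -1, 0, 0, 0, 0, 0], [2, -1, 0, 0, 0, 0, 0], [2, -1, 0, 0, 0, 0, 0]]])

```text
t: 18.55
position: [0.6405, 0.205, 0.0726]
tool_rot: [-0.0, 0.707, 0.0, 0.707]
force: [-3.7, -1.6, 4.0]
opening: 0.0534
```

```bash
python3 - <<'E'
from h import *
st()
E
```

```text
t18.55 [640.5 205.   72.6] yaw(y) 0.01 deg open 53.4 F [-3.7 -1.6  4. ] qd 0.002
```

Request:
send_rows(deltas=[[[0, 0, 0, 0, 0, 0, 70], [0, 0, 0, 0, 0, 0, 80], [0, 0, 0, 0, 0, 0, 100], [0, 0, 0, 0, 0, 0, 100], [-20, 0, 0, 0, 0, 0, 100], [-60, 0, 0, 0, 0, 0, 100], [-80, -20, -4, 0, 0, 0, 100], [-80, -65, -8, -0.06, 0, 0, 100], [-80, -110, -12, -0.13, 0, 0, 100], [-80, -150, -12, -0.13, 0, 0, 100]]])

```text
t: 19.55
position: [0.6279, 0.0534, 0.1519]
tool_rot: [-0.047, 0.705, 0.047, 0.706]
force: [0.9, -0.3, -0.3]
opening: 0.0856
```

Request:
send_rows(deltas=[[[0, -40, 5, 0, 0, 0, 100], [0, -54, 7, 0, 0, 0, 100], [0, -54, 7, 0, 0, 0, 100], [0, -54, 7, 0, 0, 0, 100]]])

```text
t: 19.95
position: [0.6422, 0.0034, 0.1514]
tool_rot: [-0.046, 0.706, 0.046, 0.706]
force: [-0.5, 0.5, 0.8]
opening: 0.0855
```

```bash
python3 - <<'E'
from h import *
st(); cap('wrist','w9')
E
```

```text
t19.95 [642.2   3.4 151.4] yaw(y) 7.48 deg open 85.5 F [-0.5  0.5  0.8] qd 0.024
```

View pics/w9.png

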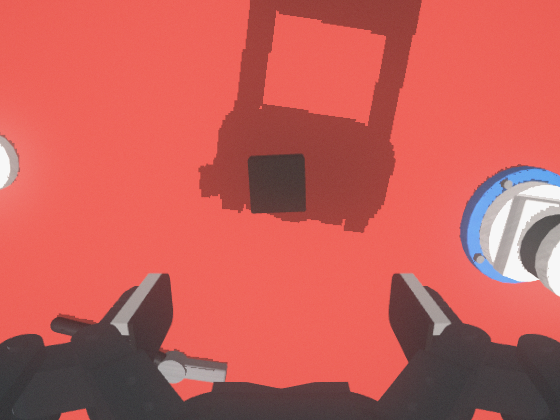

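The block's top corners are at about (249,157), (304,154), (306,211), (252,213). The jaws need a little more yaw.

```bash
python3 - <<'E'
from h import *
d=dict(np.load('pics/w9.npz'))
W=p2w(d,[(249,157),(304,154),(306,211),(252,213)],.022)[:,:2]; print((W*1000).round(1),W.mean(0))
for i,j in [(0,1),(3,2)]: e=W[j]-W[i]; print(np.degrees(np.arctan2(-e[0],e[1])))
for i,j in [(0,3),(1,2)]: e=W[j]-W[i]; print(np.degrees(np.arctan2(e[1],e[0])))
goto(*W.mean(0),.006,9.5)
E
```

```text
[[611.1 -24.5]
 [603.7  15. ]
 [646.3  22.9]
 [653.2 -17.7]] [ 0.6285966  -0.00107101]
10.541479986292469
9.62511271609141
9.235943434853487
10.422576430988004
t20.00 [642.2   3.9 151.4] yaw(y) 7.54 deg open 85.1 F [-1.  -0.   0.9] qd 0.011
delta [145.4  -3.3 -14.1] rx -0.034
```

Request:
send_rows(deltas=[[[40, -3.5, -14, -0.04, 0, 0, 100], [90, -3.5, -14, -0.04, 0, 0, 100], [125, -3.5, -14, -0.04, 0, 0, 100], [141, -3.5, -14, -0.04, 0, 0, 100], [145, -3.5, -14, -0.04, 0, 0, 100], [145, -3.5, -14, -0.04, 0, 0, 100], [145, -3.5, -14, -0.04, 0, 0, 100], [145, -3.5, -14, -0.04, 0, 0, 75]]], squeeze=35)

```text
t: 20.8
position: [0.6302, -0.0028, 0.0089]
tool_rot: [-0.06, 0.703, 0.06, 0.706]
force: [1.1, -0.5, 0.4]
opening: 0.0731
```

Request:
send_rows(deltas=[[[0, 0, 0, 0, 0, 0, 50], [0, 0, 0, 0, 0, 0, 0], [0, 0, 0, 0, 0, 0, 0], [0, 0, 0, 0, 0, 0, 0], [0, 0, 0, 0, 0, 0, 0], [0, 0, 0, 0, 0, 0, 0]]])

```text
t: 21.4
position: [0.6294, -0.0029, 0.0075]
tool_rot: [-0.06, 0.704, 0.06, 0.705]
force: [-1.1, 0.0, 5.1]
opening: 0.0413
```

```bash
python3 - <<'E'
from h import *
goto(.6385,.205,.16,0)
E
```

```text
t21.40 [629.4  -2.9   7.5] yaw(y) 9.75 deg open 41.3 F [-1.1  0.   5.1] qd 0.002
delta [-152.5  203.4   44.4] rx 0.17
```

Request:
send_rows(deltas=[[[-10, 0, 0, 0, 0, 0, 0], [-50, 0, 0, 0, 0, 0, 0], [-100, 0, 0, 0, 0, 0, 0], [-140, 20, 5, 0, 0, 0, 0], [-153, 60, 13, 0.05, 0, 0, 0], [-153, 105, 23, 0.1, 0, 0, 0], [-153, 150, 33, 0.17, 0, 0, 0], [-153, 185, 40, 0.17, 0, 0, 0], [-153, 200, 44, 0.17, 0, 0, 0], [-153, 203, 44, 0.17, 0, 0, 0]]])

```text
t: 22.4
position: [0.6375, 0.2061, 0.1592]
tool_rot: [-0.001, 0.707, 0.001, 0.707]
force: [-0.8, 0.5, -1.2]
opening: 0.0409
```

Request:
send_rows(deltas=[[[0, 0, 0, 0, 0, 0, 0], [0, 0, 0, 0, 0, 0, 0], [0, 0, 0, 0, 0, 0, 0]]])

```text
t: 22.7
position: [0.6381, 0.203, 0.1597]
tool_rot: [0.001, 0.707, -0.001, 0.707]
force: [-0.3, 0.6, -1.3]
opening: 0.0413
```

```bash
python3 - <<'E'
from h import *
goto(.6395,.205,.0895,0); cap('wrist','w10')
E
```

```text
t22.70 [638.1 203.  159.7] yaw(y) -0.10 deg open 41.3 F [-0.3  0.6 -1.3] qd 0.004
delta [70.2  2.   1.4] rx -0.002
```

View pics/w10.png

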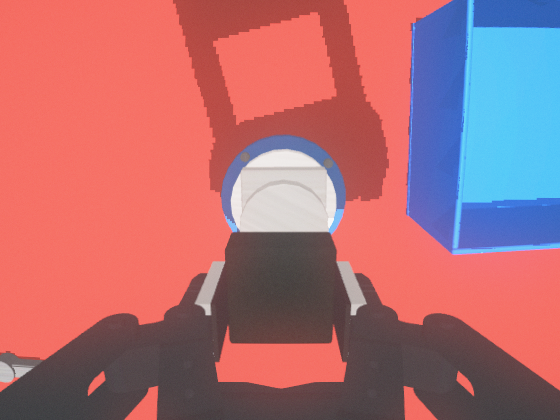

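Disc on the ring: top edge v≈182, u 240–328. Block held level: its top runs from (226,249) to (332,342). Flange spans u 222–346, top v 137.

```bash
python3 - <<'E'
from h import *
d=dict(np.load('pics/w10.npz'))
P=lambda l,z:(p2w(d,l,z)[:,:2]*1000).round(1)
print('flange',P([(222,200),(346,200)],.016),P([(283,137)],.016)+[50,0],'disc',P([(284,181)],.084)+[28,0],P([(240,215),(328,215)],.084),'plate',P([(242,168),(327,168)],.048)+[30,0])
w=P([(225,249),(336,249),(332,342),(231,342)],.174);print(w,w.mean(0))
E
```

```text
flange [[639.7 155.7]
 [640.  254.4]] [[640.5 204.3]] disc [[639.  204.3]] [[632.1 177.4]
 [632.2 231.3]] plate [[638.9 175.8]
 [639.1 234.4]]
[[618.6 181.6]
 [618.7 222.7]
 [659.2 222.9]
 [659.1 182. ]] [638.9 202.3]
```

Request:
send_rows(deltas=[[[0, 1.5, 0, 0, 0, 0, 0], [30, 1.5, 0, 0, 0, 0, 0], [52, 1.5, 0, 0, 0, 0, 0], [62, 1.5, 0, 0, 0, 0, 0], [66, 1.5, 0, 0, 0, 0, 0], [68, 1.5, 0, 0, 0, 0, 0], [69, 1.5, 0, 0, 0, 0, 0], [69, 1.5, 0, 0, 0, 0, 0]]])

```text
t: 23.55
position: [0.6383, 0.2063, 0.0917]
tool_rot: [0.0, 0.706, 0.0, 0.708]
force: [0.5, 0.6, -0.4]
opening: 0.0412
```

```bash
python3 - <<'E'
from h import *
goto(.638,.205,.0895,0)
E
```

```text
t23.55 [638.3 206.3  91.7] yaw(y) 0.01 deg open 41.2 F [ 0.5  0.6 -0.4] qd 0.002
delta [ 2.2 -1.3 -0.4] rx 0.0
```

Request:
send_rows(deltas=[[[0.5, -1, 0, 0, 0, 0, 0], [1, -1, 0, 0, 0, 0, 0], [1.5, -1, 0, 0, 0, 0, 0], [2.1, -1, 0, 0, 0, 0, 0], [2.1, -1, 0, 0, 0, 0, 0]]])

```text
t: 24.05
position: [0.638, 0.2051, 0.0895]
tool_rot: [-0.0, 0.707, 0.0, 0.707]
force: [-2.6, -0.8, 5.3]
opening: 0.0415
```

```bash
python3 - <<'E'
from h import *
st()
E
```

```text
t24.05 [638.  205.1  89.5] yaw(y) 0.01 deg open 41.5 F [-2.6 -0.8  5.3] qd 0.002
```

Request:
send_rows(deltas=[[[0, 0, 0, 0, 0, 0, 60], [0, 0, 0, 0, 0, 0, 70], [0, 0, 0, 0, 0, 0, 100], [0, 0, 0, 0, 0, 0, 100], [-20, 0, 0, 0, 0, 0, 100], [-60, 0, 0, 0, 0, 0, 100], [-80, -20, 0, 0, 0, 0, 100], [-85, -65, 0, 0, 0, 0, 100], [-85, -113, 0, 0, 0, 0, 100], [-85, -160, 0, 0, 0, 0, 100]]])

```text
t: 25.05
position: [0.6378, 0.0437, 0.1738]
tool_rot: [-0.0, 0.707, 0.0, 0.707]
force: [0.8, 0.3, -0.2]
opening: 0.0856
```

Request:
send_rows(deltas=[[[0, -48, 0, 0, 0, 0, 100], [0, -96, 0, 0, 0, 0, 100], [0, -144, 0, 0, 0, 0, 100], [0, -192, 0, 0, 0, 0, 100], [0, -240, 0, 0, 0, 0, 100], [0, -270, 0, 0, 0, 0, 100], [0, -279, 0, 0, 0, 0, 100], [0, -279, 0, 0, 0, 0, 100], [0, -279, 0, 0, 0, 0, 100]]])

```text
t: 25.95
position: [0.6382, -0.2325, 0.1734]
tool_rot: [-0.0, 0.707, 0.001, 0.707]
force: [0.1, 0.9, -0.6]
opening: 0.0854
```

```bash
python3 - <<'E'
from h import *
st(); cap('wrist','w11')
E
```

```text
t25.95 [ 638.2 -232.5  173.4] yaw(y) 0.08 deg open 85.4 F [ 0.1  0.9 -0.6] qd 0.02
```

View pics/w11.png

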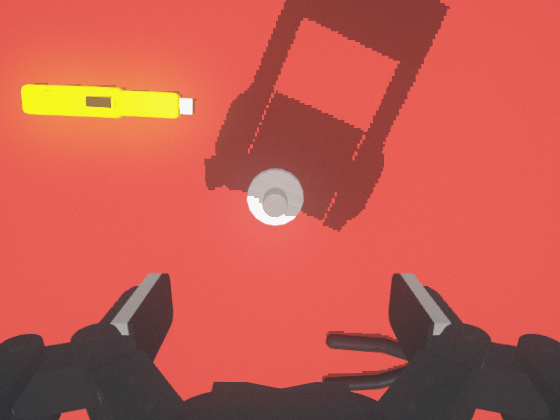

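The cap's foot spans u 247–304 and v 169–226, centre (275.5,197.5). The top of the knob is at (275,204). I'll grip it by the foot, as I did the disc.

```bash
python3 - <<'E'
from h import *
d=dict(np.load('pics/w11.npz'))
P=lambda l,z:(p2w(d,l,z)[:,:2]*1000).round(1)
print('foot',P([(247,197.5),(304,197.5),(275.5,169),(275.5,226)],.014),'knob',P([(275,204)],.038),'pliers',P([(330,340),(330,380)],.01))
goto(*(P([(275.5,197.5)],.014)[0]/1000),.0045,0)
E
```

```text
foot [[ 641.7 -261.1]
 [ 641.7 -213.5]
 [ 617.7 -237.2]
 [ 666.7 -237.4]] knob [[ 641.  -237.4]] pliers [[ 783.5 -185.4]
 [ 831.1 -183.2]]
t26.00 [ 638.3 -232.1  173.5] yaw(y) 0.12 deg open 85.0 F [1.1 0.6 0.4] qd 0.007
delta [169.   -5.3   3.4] rx 0.002
```

Request:
send_rows(deltas=[[[50, -4, 3, 0, 0, 0, 100], [100, -4, 3, 0, 0, 0, 100], [145, -4, 3, 0, 0, 0, 100], [162, -4, 3, 0, 0, 0, 100], [167, -4, 3, 0, 0, 0, 100], [167, -4, 3, 0, 0, 0, 100], [167, -4, 3, 0, 0, 0, 100], [167, -4, 3, 0, 0, 0, 75]]], squeeze=50)

```text
t: 26.8
position: [0.6424, -0.2384, 0.0096]
tool_rot: [-0.001, 0.706, -0.001, 0.709]
force: [0.0, -0.8, 0.0]
opening: 0.0728
```

Request:
send_rows(deltas=[[[0, 0, 0, 0, 0, 0, 50], [0, 0, 0, 0, 0, 0, 0], [0, 0, 0, 0, 0, 0, 0], [0, 0, 0, 0, 0, 0, 0], [0, 0, 0, 0, 0, 0, 0], [0, 0, 0, 0, 0, 0, 0]]])

```text
t: 27.4
position: [0.6417, -0.2381, 0.0082]
tool_rot: [-0.0, 0.706, -0.0, 0.708]
force: [-1.5, 1.6, 4.5]
opening: 0.0447
```

```bash
python3 - <<'E'
from h import *
goto(.639,.205,.185,0)
E
```

```text
t27.40 [ 641.7 -238.1    8.2] yaw(y) 0.01 deg open 44.7 F [-1.5  1.6  4.5] qd 0.002
delta [-177.1  443.    -2.2] rx 0.0
```

The opening reads 44.7 mm on a 48 mm foot with the TCP at 8 mm, so the tips have caught only the top edge. I'll reopen and go 5 mm lower.

Request:
send_rows(deltas=[[[0, 0, 0, 0, 0, 0, 60], [0, 0, 0, 0, 0, 0, 70], [2, 0, 0, 0, 0, 0, 75], [4, 0, 0, 0, 0, 0, 75], [5.5, 0, 0, 0, 0, 0, 75], [5.5, 0, 0, 0, 0, 0, 75], [5.5, 0, 0, 0, 0, 0, 75]]])

```text
t: 28.1
position: [0.6409, -0.2378, 0.0008]
tool_rot: [0.0, 0.707, 0.0, 0.707]
force: [0.3, -0.1, 0.3]
opening: 0.0639
```

Request:
send_rows(deltas=[[[0, 0, 0, 0, 0, 0, 50], [0, 0, 0, 0, 0, 0, 0], [0, 0, 0, 0, 0, 0, 0], [0, 0, 0, 0, 0, 0, 0], [0, 0, 0, 0, 0, 0, 0]]])

```text
t: 28.6
position: [0.6412, -0.238, 0.0015]
tool_rot: [-0.0, 0.707, -0.0, 0.707]
force: [-0.6, -0.3, 3.7]
opening: 0.0457
```

```bash
python3 - <<'E'
from h import *
goto(.639,.205,.185,0)
E
```

```text
t28.60 [ 641.2 -238.     1.5] yaw(y) 0.01 deg open 45.7 F [-0.6 -0.3  3.7] qd 0.001
delta [-183.7  443.    -2. ] rx 0.0
```

Request:
send_rows(deltas=[[[-5, 0, 0, 0, 0, 0, 0], [-20, 0, 0, 0, 0, 0, 0], [-50, 0, 0, 0, 0, 0, 0], [-95, 0, 0, 0, 0, 0, 0], [-140, 5, 0, 0, 0, 0, 0], [-170, 30, 0, 0, 0, 0, 0], [-175, 70, 0, 0, 0, 0, 0], [-175, 115, 0, 0, 0, 0, 0], [-175, 160, 0, 0, 0, 0, 0], [-175, 205, 0, 0, 0, 0, 0]]])

```text
t: 29.6
position: [0.6404, -0.0311, 0.1768]
tool_rot: [0.0, 0.707, 0.0, 0.707]
force: [0.8, 0.6, -2.3]
opening: 0.0458
```

Request:
send_rows(deltas=[[[0, 45, 0, 0, 0, 0, 0], [0, 90, 0, 0, 0, 0, 0], [0, 135, -1, 0, 0, 0, 0], [0, 175, -1, 0, 0, 0, 0], [0, 210, -2, 0, 0, 0, 0], [0, 230, -2, 0, 0, 0, 0], [0, 238, -2, 0, 0, 0, 0], [0, 238, -2, 0, 0, 0, 0], [0, 238, -2, 0, 0, 0, 0], [0, 238, -2, 0, 0, 0, 0]]])

```text
t: 30.6
position: [0.6392, 0.2034, 0.1761]
tool_rot: [0.001, 0.707, -0.001, 0.707]
force: [1.0, -0.6, -1.3]
opening: 0.0459
```

```bash
python3 - <<'E'
from h import *
goto(.639,.205,.1035,0); cap('wrist','w12')
E
```

```text
t30.60 [639.2 203.4 176.1] yaw(y) -0.11 deg open 45.9 F [ 1.  -0.6 -1.3] qd 0.003
delta [72.6  1.6 -0.2] rx -0.002
```

View pics/w12.png

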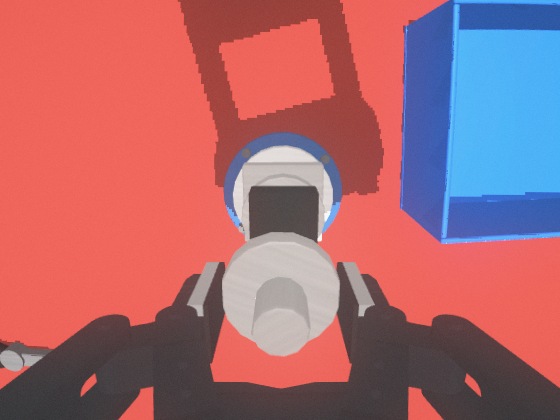

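The cap is held upright, knob up. Its foot spans u 223–341 with its top edge at v≈233. The block is centred at u≈284, and the flange spans u 225–342 with its top at v 133.

```bash
python3 - <<'E'
from h import *
d=dict(np.load('pics/w12.npz'))
P=lambda l,z:(p2w(d,l,z)[:,:2]*1000).round(1)
print('flange',P([(225,192),(342,192)],.016),P([(283.5,133)],.016)+[50,0],'block',P([(249,187),(318,187)],.084)+[21,0],P([(249,197),(319,197)],.104)+[21,0],'disc',P([(284,174)],.084)+[28,0])
print('foot',P([(223,288),(341,288),(282,233)],.1886),'knob',P([(282,331)],.2126))
a=cv2.imread('pics/w12.png')[120:370,190:380]; cv2.imwrite('pics/w12c.png',cv2.resize(a,None,fx=2.3,fy=2.3))
E
```

```text
flange [[638.  156.3]
 [638.2 254.1]] [[639.7 205.2]] block [[640.2 182.3]
 [640.3 226.8]] [[641.9 183.9]
 [642.  225.5]] disc [[638.7 204.9]]
foot [[636.7 180.1]
 [636.8 226.1]
 [614.1 203.1]] knob [[640. 203.]]
```

Request:
send_rows(deltas=[[[0, 1, 0, 0, 0, 0, 0], [30, 1, 0, 0, 0, 0, 0], [52, 1, 0, 0, 0, 0, 0], [64, 1, 0, 0, 0, 0, 0], [68, 1, 0, 0, 0, 0, 0], [70, 1, 0, 0, 0, 0, 0], [71, 1, 0, 0, 0, 0, 0], [71, 1, 0, 0, 0, 0, 0]]])

```text
t: 31.45
position: [0.6394, 0.2063, 0.1062]
tool_rot: [0.0, 0.706, 0.0, 0.708]
force: [0.3, 0.5, -1.0]
opening: 0.0458
```

```bash
python3 - <<'E'
from h import *
goto(.639,.205,.1035,0)
E
```

```text
t31.45 [639.4 206.3 106.2] yaw(y) 0.01 deg open 45.8 F [ 0.3  0.5 -1. ] qd 0.002
delta [ 2.7 -1.3 -0.4] rx 0.0
```

Request:
send_rows(deltas=[[[0.5, -1, 0, 0, 0, 0, 0], [1, -1, 0, 0, 0, 0, 0], [1.5, -1, 0, 0, 0, 0, 0], [2, -1, 0, 0, 0, 0, 0], [2.4, -1, 0, 0, 0, 0, 0], [2.4, -1, 0, 0, 0, 0, 0]]])

```text
t: 32.05
position: [0.639, 0.2051, 0.1035]
tool_rot: [-0.0, 0.707, 0.0, 0.707]
force: [-2.6, -2.0, 3.8]
opening: 0.0459
```

```bash
python3 - <<'E'
from h import *
st()
E
```

```text
t32.05 [639.  205.1 103.5] yaw(y) 0.01 deg open 45.9 F [-2.6 -2.   3.8] qd 0.003
```

Request:
send_rows(deltas=[[[0, 0, 0, 0, 0, 0, 65], [0, 0, 0, 0, 0, 0, 75], [0, 0, 0, 0, 0, 0, 100], [0, 0, 0, 0, 0, 0, 100], [0, 0, 0, 0, 0, 0, 100], [-20, 0, 0, 0, 0, 0, 100], [-60, 0, 0, 0, 0, 0, 100], [-100, 0, -30, 0, 0, 0, 100], [-120, 0, -80, 0, 0, 0, 100], [-120, 0, -120, 0, 0, 0, 100]]])

```text
t: 33.05
position: [0.5186, 0.2054, 0.2264]
tool_rot: [0.001, 0.705, 0.001, 0.709]
force: [-0.2, 0.6, 1.2]
opening: 0.0855
```

Request:
send_rows(deltas=[[[0, -40, -30, 0, 0, 0, 100], [0, -80, -30, 0, 0, 0, 100], [0, -80, -30, 0, 0, 0, 100], [0, -80, -30, 0, 0, 0, 100]]])

```text
t: 33.45
position: [0.489, 0.1247, 0.223]
tool_rot: [0.001, 0.707, -0.0, 0.707]
force: [0.7, -0.3, 0.1]
opening: 0.0854
```

```bash
python3 - <<'E'
from h import *
st()
ims=[]
for n in ['scene','side','wrist']: cap(n,n+'9')
def crop(n,xyz,h=70,s=4):
    d=dict(np.load(f'pics/{n}.npz')); u=w2p(d,xyz)[0].astype(int); print(n,u)
    a=cv2.imread(f'pics/{n}.png'); x0=max(u[0]-h//2,0);y0=max(u[1]-h//2,0); return cv2.resize(a[y0:y0+h,x0:x0+h],(h*s,h*s),interpolation=cv2.INTER_CUBIC)
P=[.639,.205,.07]
w=cv2.resize(cv2.imread('pics/wrist9.png'),(380,285))
a=np.hstack([crop('scene9',P),crop('side9',P)]); a=cv2.copyMakeBorder(a,0,0,0,0,cv2.BORDER_CONSTANT)
b=np.zeros((a.shape[0]+285,a.shape[1],3),np.uint8); b[:a.shape[0]]=a; b[a.shape[0]:,:380]=w
cv2.imwrite('pics/fin.png',b)
E
```

```text
t33.45 [489.  124.7 223. ] yaw(y) -0.07 deg open 85.4 F [ 0.7 -0.3  0.1] qd 0.028
scene9 [355 202]
side9 [232 161]
```

View pics/fin.png

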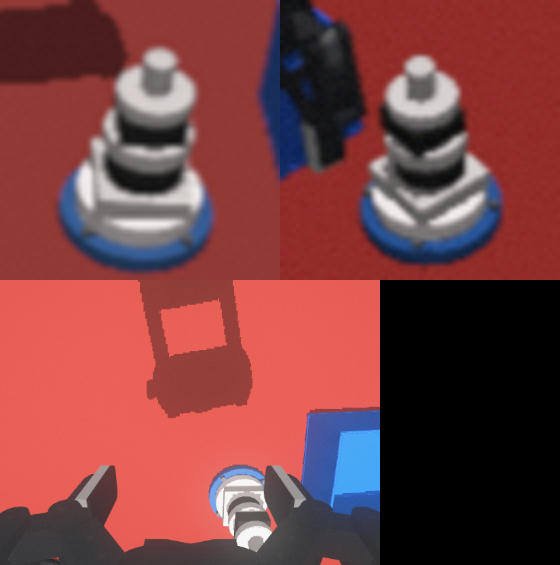

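Both fixed cameras show all five pieces upright and in order: the cap at crop (155,90) in the scene view and (420,90) in the side view, each stacked centrally over the flange. The arm is clear, so I'm handing in.

Request:
send_rows(deltas=[[[0, 0, 0, 0, 0, 0, 100], [0, 0, 0, 0, 0, 0, 100]]])

```text
t: 33.8
position: [0.489, 0.1257, 0.2223]
tool_rot: [-0.0, 0.707, 0.0, 0.707]
force: [0.5, 0.4, 0.4]
opening: 0.0856
```

```bash
python3 -c "
from h import *
st(); print(r.hand_in())"
```

```text
t33.80 [489.  125.7 222.3] yaw(y) 0.07 deg open 85.6 F [0.5 0.4 0.4] qd 0.004
the job is handed in; nothing more can be done
None
```

The stack is built on the seat in the order plate, ring, disc, block, cap with the knob up, and the job was handed in at t ≈ 34 s. Each piece was lowered until the force reading showed contact, then released.

**Last checks:** the final pictures from the fixed cameras show the stack upright and in order. The arm was clear of it, with forces near zero.
- **Centring:** wrist-camera measurements put the plate, ring and disc within about 2 mm of the seat axis once they were placed. The block read within about 3 mm in one direction, where its edge was hard to see. The cap's centring comes only from its position in the gripper and the final pictures.
- **Bystanders:** the moves kept clear of the bin, knife and pliers, but I did not measure them again at the end.

**What failed or disagreed:**
- **Cap grip:** the first grip caught only the top edge of its foot, so I reopened and gripped again about 6 mm lower before lifting. After that it still read 45.7 mm across a 48 mm foot, but held firmly.
- **Fixed cameras:** my first rough readings from the scene and side cameras disagreed by about 5–20 mm, so I positioned everything from the wrist camera.

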